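Fit the key and press the gear onto the drive shaft

ROBOT

A 6-joint arm with a two-finger parallel gripper is mounted at the origin on a cart in front of the work surface, level with it; the furniture and walls round the work are solid. World frame = base frame: x ahead of the robot, y to its left, z up, the work surface at z = 0. Lengths are in m, angles in degrees, forces in N, time in s.
With the tool pointing down it reaches from about 0.375 to 0.9 m from the base axis. Payload 3.1 kg.
Tool frame: the origin (TCP) lies on the centre line of the jaws, within the pads' length; the fingertips stand finger_overhang ahead of it and the grasp point (between the pads) lies 5 mm behind it (finger_overhang is the distance from the TCP to the fingertips, in m); z points along the fingers, y is the line along which they close (so a half turn about z gives the same grasp; the last joint's range is limited). The gripper opens to 87 mm and grips with 3 to 60 N. Pads are 19 mm wide; open, the fingers measure 117 mm over their backs; the gripper's body (75 mm by 190 mm) begins 51 mm behind the grasp point.
Start: joints at [-85.858, 30.224, 82.088, -0, 67.689, -10.227], TCP at [0.155, -0.605, 0.237] pointing down, gripper open.
Joint ranges: [-176.69, 176.69], [-43.24, 126.21], [12.49, 139.97], [-82, 262], [0, 151.66], [-163.58, 163.58]. Speed limits (degrees/s): [159.86, 159.86, 180, 180, 180, 180].

INTERFACE

Orientations are given as a 3x3 rotation matrix whose columns are the frame's x, y, z axes.
In Python, from rig import read_state, capture, calibration, hand_in, finger_overhang gives the robot as it stands.
- The arm moves only by the tool send_rows, never from a script. Its argument "plan" is a list of rows, each a list of 5 numbers: the closure in counts, from 0 (fully open) to 255 (shut), then the shift along the tool's x, y, z in m, then the turn about the tool's z in rad. A call has 1 to 20 rows; each row shifts and turns the commanded pose from where the row before left it, along the tool's axes as they then stand; what a row does not reach is not made up. A row lasts 1/12 s, in which the tool goes at most 41.7 mm and 7.16 degrees, less where a joint would pass 70% of its speed; a pose out of reach is approached as far as the arm can. A call is refused whole if a number of a shift passes 0.0417 or a number of a turn 0.125, either way. A call with a gripper value outside its range is refused whole. The fingers move at their own pace and stop on an object; the grip force is fixed at half the most. Time passes only in rows, so rows that do not move let the fingers close. It gives the time, the measured TCP pose, the force, the opening and the grip force at its end, in the units of the state.
- read_state(): the state, without advancing time (a new reading comes with each control period).
- capture(name): name is "scene" or "side" or "wrist"; returns (picture, depth): 480x640x3 uint8, blue, green, red; 480x640 float32, m along the optical axis (not along the pixel's ray), 0 where there is no reading.
- calibration(name): a dict with "fx", "fy", "cx", "cy" (pixels), "xyz" and "rotation" of the camera in the world. Camera axes: x right, y down, z forward; pixel columns grow to the right and rows downward; lengths in m; the calibration is good to about 2 mm. A picture is of the moment at which its call begins: read the wrist's pose just before it. calibration takes no time and is no camera call; for the wrist camera it gives the pose at the moment of the call.
- hand_in(): hands the job in; it is judged then, once.
The state is a dict: "time_s": time; "joint_positions": joint angles; "qvel": joint speeds; "tau": joint torques, N m; "position": TCP position; "tcp_rot": TCP orientation; "force": force on the tool from outside, world axes, zero at the start; "moment": the same for the moment, N m; "opening": opening from 0.0 (shut) to 1.0 (fully open); "grasp_force": force on a finger pad.
Only numpy, scipy, OpenCV 4.12 (cv2) and the standard library are available. Lean on these libraries where they do the work, as an engineer would, in place of code of your own. Each camera call takes 0.05 s, during which the arm holds its last target. There are 200 camera calls.

TASK

Fit the gear to the bench drive: first drop the loose steel key, upright, all the way down into the slot in the side of the drive's upright shaft, feeling for the slot because the shaft may have been left turned a little, and let go of it. Then slide the gear down over shaft and key with its keyway on the key and press it fully home until it sits flat on the collar, gently: never push on the key with more than 40 newtons or on the gear with more than 60, better far less. Leave the other things on the bench where they stand.

Things in the scene. Friction and masses are not known exactly. Their poses are not given: they have to be found in the camera images.
- drive: Bench drive, fixed: flat grey box 120x120x45 mm (x -52 to +68, y +-60 about the origin); on it, above the origin, a steel collar (52 dia, 12 high) and an upright steel shaft (26 dia). Origin: under the shaft's axis, on the worktop. Shaft and collar turn stiffly (0.3 N m) together and were left turned up to 0.5 rad either way; this angle is NOT in this pose.
- shaft_end (a point): On the shaft's axis at its upper end, 89 mm above the worktop (32 above the collar's top), rim chamfer 1.5 mm; axes as the drive's. One slot, open at the top and outwards, runs down the shaft's side: 9.4 mm wide, floor 6.5 mm from the axis. At shaft angle 0 it faces the drive's -x: find it by sight, or by feel with the key; then the key's pose shows the angle.
- collar_top (a point): On the shaft's axis at the collar's top face, 57 mm above the worktop; axes as the drive's. In the collar the slot ends in a closed pocket 9.4 wide x 11.2 mm radially, 12 deep, outer wall with 2 mm lead-in. Two spring balls stick 1.8 mm out of the shaft's sides, 7 mm above here: the gear stops on them about 10 mm up until pressed down with about 3 to 12 N.
- key_centre (a point): Centre of the loose key: plain steel bar 10 (its x) x 8 (y) x 62 mm (z, upright), ends chamfered, 50 g; upright in the block, upper 34 mm showing. In the drive its x lies along the radius, 11.5 to 12.7 mm from the axis; fully down, its centre is 19 mm above the collar's top, its top 18 mm above the shaft's end (so hold it by its top 15 mm).
- block: Plain aluminium block, fixed, 56x56x34 mm, origin at the centre of its underside; in its top a pocket 11.6 (x) x 9.6 mm (y), 28 mm deep, holds the key upright.
- gear_centre (a point): Centre of the loose steel gear, lying boss up, 0.22 to 0.36 kg, 50 mm high: toothed disc 84 dia x 14 thick below, boss 36 high, 50 dia, with two flats 42 mm apart facing the gear's +y and -y: grip there. Bore 27.6 dia; keyway 10 mm wide on the gear's -x side, outer wall 18.3 from the axis; 2 mm lead-ins below. Home, its -x points to the key, its top level with the key's.
- gear_foot (a point): Point on the gear's axis at its underside, 25 mm below gear_centre; home, it coincides with collar_top.
- petri: Bystander: flat glass petri dish, 66 mm diameter, 16 mm high; origin under its centre.
- stopper: Bystander: black rubber stopper, 34 mm diameter, 28 mm high; origin under its centre.
- cup: Bystander: small white porcelain cup, 36 mm diameter, 29 mm high; origin under its centre.
- tape_roll: Bystander: roll of label tape lying flat, 68 mm diameter, 20 mm high; origin under its centre.
- dropper: Bystander: small dropper bottle with a black teat, 37 mm diameter, 102 mm high; origin under its centre.
Not all that is in view belongs to the job. Several things have the shape of the drive; the one meant has the colours described above.

How it is judged:
By the outcome, as a careful person would: the job done as asked, in the order asked, and still so for the second after the job is handed in, with the robot touching nothing.
It also fails if it takes over 72 s, if anything falls off the work surface, if the arm or the gripper's body presses on something with over 40 N, if the wrist force passes 120 N, or if a joint passes its speed limit or range.

## Working session

There is one attempt and no reset: what is moved stays moved. The work goes in short steps, Python scripts to look and compute and a tool call to move; the robot and the scene stay as the last step left them, time stands still between calls to the robot, and variables do not carry over. Pictures are saved under pics/ and viewed, at most 10 in all, crops included, and the job is handed in when it is done.

Besides the shell and the picture viewer there is one more tool, called after ">>>" in YAML: its name, and indented under it one key for each argument. send_rows: Moves the arm, as the interface text tells. Its arguments: {"type":"object","properties":{"plan":{"type":"array","items":{"type":"array","items":{"type":"number"}}}},"required":["plan"]}

```bash
ls; mkdir -p pics; python3 - <<'E'
from rig import *
import cv2,numpy as np
s=read_state(); print(s, finger_overhang if not callable(finger_overhang) else finger_overhang())
for n in("scene","side"):
    p,d=capture(n); cv2.imwrite(f"pics/{n}0.png",p); np.save(f"pics/{n}0.npy",d); print(n,calibration(n))
E
```

```text
pics
{'time_s': 0.0, 'joint_positions': array([-8.58569610e+01,  3.02795284e+01,  8.21569985e+01, -1.87810879e-03,
        6.76892695e+01, -1.02283333e+01]), 'qvel': array([-0.08089127, -0.08710457,  0.02221942,  0.08753096,  0.04796351,
       -0.06869782]), 'tau': array([-1.63658209e-03, -4.40044284e+01, -1.76590115e+01,  6.32185838e-02,
        5.81821008e-02, -1.62730912e-04]), 'position': array([ 0.15508536, -0.60471884,  0.23556218]), 'tcp_rot': array([[ 9.68704235e-01,  2.48217788e-01, -1.88867836e-04],
       [ 2.48217599e-01, -9.68701831e-01,  2.18763009e-03],
       [ 3.60052083e-04, -2.16604685e-03, -9.99997589e-01]]), 'force': array([ 0.2193796 , -0.57634756,  0.46535478]), 'moment': array([-0.02984186,  0.05154955, -0.00457557]), 'grasp_force': 0.0, 'opening': 1.001072656980755} 0.014
scene {'fx': 607.9428866294262, 'fy': 607.9428866294262, 'cx': 317.47518464962616, 'cy': 248.48873504478345, 'xyz': array([-0.65311788,  0.54375808,  0.69777974]), 'rotation': array([[-0.51233372, -0.35338658,  0.78270817],
       [-0.85837586,  0.23890187, -0.45400086],
       [-0.02655263, -0.90445775, -0.42573599]])}
side {'fx': 443.423557483727, 'fy': 443.423557483727, 'cx': 320.89629370774696, 'cy': 244.32997636775877, 'xyz': array([0.50867291, 0.91002659, 0.58957257]), 'rotation': array([[-0.99848165,  0.04133102, -0.03641626],
       [ 0.051129  ,  0.44934658, -0.8918932 ],
       [-0.02049933, -0.89240092, -0.45077752]])}
```

View pics/scene0.png

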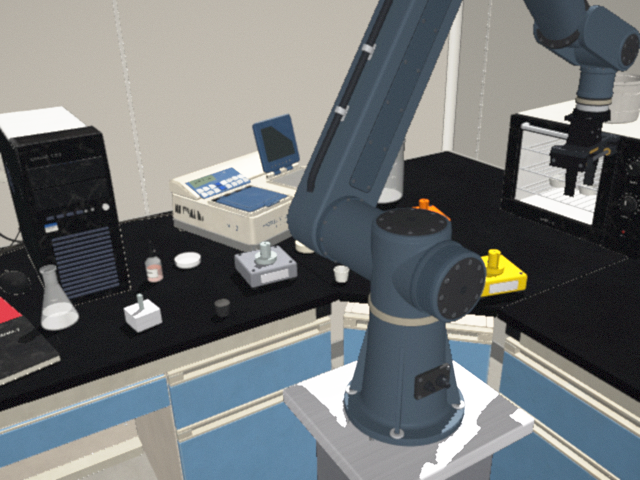

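View pics/side0.png

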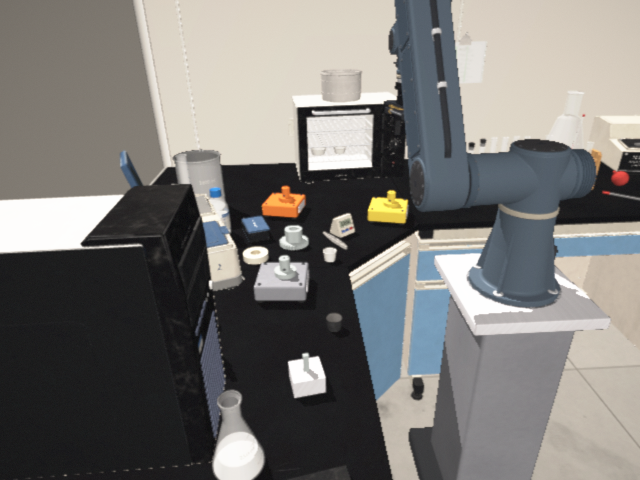

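The side view shows the drive-shaped things: grey drive (283,280), orange (285,205) and yellow (388,210). I choose the grey one. The gear is at (294,237), the block with the key at (306,372). In the scene view the grey drive is at (265,265) and the block at (142,313).

```bash
cat > h.py <<'E'
from rig import *
import cv2,numpy as np
def ray(c,u,v):
    r=c["rotation"]@np.array([(u-c["cx"])/c["fx"],(v-c["cy"])/c["fy"],1.]); return np.array(c["xyz"]),r
def onz(c,u,v,z):
    o,r=ray(c,u,v); return o+r*(z-o[2])/r[2]
def cloud(c,d):
    v,u=np.mgrid[:480,:640]
    P=np.stack([(u-c["cx"])/c["fx"]*d,(v-c["cy"])/c["fy"]*d,d],-1)@np.array(c["rotation"]).T+c["xyz"]
    P[d==0]=np.nan; return P
E
python3 - <<'E'
from h import *
for n,pts in(("side",dict(drive=(284,261,.089),gear=(293,228,.05),key=(306,355,.062),keyblock=(306,364,.034),stop=(334,317,.028),cup=(330,251,.029),tape=(255,252,.02))),("scene",dict(drive=(265,244,.089),key=(141,295,.068),block=(142,308,.034),petri=(187,258,.016),drop=(152,252,.1)))):
    c=calibration(n); P=cloud(c,np.load(f"pics/{n}0.npy"))
    for k,(u,v,z) in pts.items(): print(n,k,onz(c,u,v,z).round(3),P[v,u].round(3))
p=cv2.imread("pics/side0.png"); cv2.imwrite("pics/s1.png",cv2.resize(p[210:410,220:360],None,fx=3,fy=3,interpolation=2))
E
```

```text
side drive [ 0.559 -0.002  0.089] [ 0.559 -0.005  0.088]
side gear [ 0.541 -0.271  0.05 ] [ 0.541 -0.273  0.049]
side key [0.515 0.297 0.062] [0.514 0.303 0.067]
side keyblock [0.515 0.289 0.034] [0.515 0.308 0.051]
side stop [0.453 0.143 0.028] [0.453 0.143 0.028]
side cup [ 0.441 -0.157  0.029] [ 0.44  -0.168  0.023]
side tape [ 0.647 -0.187  0.02 ] [ 0.649 -0.2    0.013]
scene drive [ 0.559 -0.014  0.089] [ 0.556 -0.013  0.09 ]
scene key [0.516 0.303 0.068] [0.513 0.303 0.07 ]
scene block [0.521 0.304 0.034] [0.514 0.306 0.038]
scene petri [0.74  0.126 0.016] [0.736 0.127 0.018]
scene drop [0.645 0.235 0.1  ] [0.692 0.224 0.078]
```

View pics/s1.png

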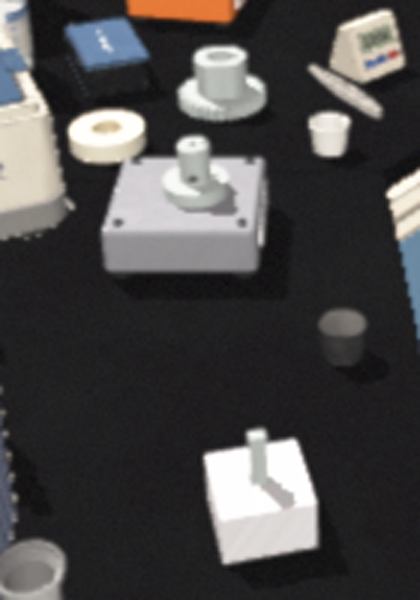

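The crop confirms the grey drive with its bright collar and shaft, the gear (boss up) behind it, and the key upright in the white block.

```bash
cat >> h.py <<'E'
def wristrel():
    s=read_state(); c=calibration("wrist"); R=s["tcp_rot"]
    return R.T@(c["xyz"]-s["position"]), R.T@c["rotation"], c
def go(x,y,z,yaw=None):
    """tool-axis shift and turn to reach world x,y,z with tool-x yaw (deg)"""
    s=read_state(); R=s["tcp_rot"]; d=R.T@(np.array([x,y,z])-s["position"]); cur=np.degrees(np.arctan2(R[1,0],R[0,0]))
    print("t%.2f"%s["time_s"],"pos",s["position"].round(4),"yaw %.2f"%cur,"shift",d.round(4),"turn",None if yaw is None else np.radians(-((yaw-cur+180)%360-180)).round(4),"F",s["force"].round(2),"M",s["moment"].round(3),"open %.3f grip %.1f"%(s["opening"],s["grasp_force"]))
E
python3 - <<'E'
from h import *
a,b,c=wristrel(); print(a.round(4),b.round(3),c["fx"],c["cx"],c["cy"])
go(.541,-.275,.25)
E
```

```text
[ 0.0726  0.0007 -0.1478] [[-0.001 -0.965 -0.263]
 [ 1.    -0.001 -0.   ]
 [-0.    -0.263  0.965]] 411.70964074299434 312.37695977470963 243.16028077205834
t0.10 pos [ 0.1551 -0.6048  0.2357] yaw 14.37 shift [ 0.4557 -0.2237 -0.0137] turn None F [ 1.33 -0.08  1.1 ] M [-0.041  0.005  0.001] open 1.000 grip 0.0
```

>>> send_rows:
  plan:
    - [0, 0.02, -0.01, -0.001, 0]
    - [0, 0.035, -0.017, -0.001, 0]
    - [0, 0.035, -0.017, -0.001, 0]
    - [0, 0.035, -0.017, -0.001, 0]
    - [0, 0.035, -0.017, -0.001, 0]
    - [0, 0.035, -0.017, -0.001, 0]
    - [0, 0.035, -0.017, -0.001, 0]
    - [0, 0.035, -0.017, -0.001, 0]
    - [0, 0.035, -0.017, -0.001, 0]
    - [0, 0.035, -0.017, -0.001, 0]
    - [0, 0.035, -0.017, -0.001, 0]
    - [0, 0.035, -0.017, -0.001, 0]
    - [0, 0.035, -0.017, -0.001, 0]
    - [0, 0.016, -0.01, 0, 0]
    - [0, 0, 0, 0, 0]
    - [0, 0, 0, 0, 0]

```text
time_s: 1.43
position: [0.5414, -0.2742, 0.2489]
tcp_rot: [[0.968, 0.251, -0.001], [0.251, -0.968, 0.0], [-0.001, -0.001, -1.0]]
force: [-0.5, -0.2, 0.0]
opening: 0.995
grasp_force: 0.0
```

```bash
python3 - <<'E'
from h import *
go(.558,-.01,.25,0)
c=calibration("wrist"); p,d=capture("wrist"); cv2.imwrite("pics/w_gear.png",p); np.savez("pics/w_gear.npz",d=d,**c)
E
```

```text
t1.43 pos [ 0.5414 -0.2742  0.2489] yaw 14.53 shift [ 0.0823 -0.2516 -0.001 ] turn 0.2536 F [-0.51 -0.16  0.04] M [-0.042  0.012 -0.031] open 0.995 grip 0.0
```

View pics/w_gear.png

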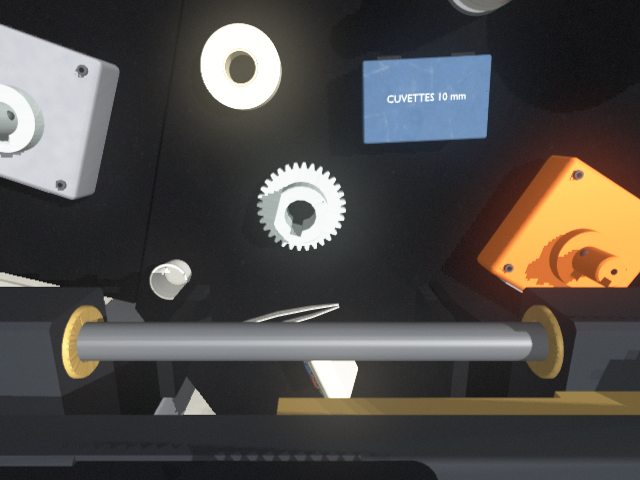

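The gear is at (302,207), its keyway facing down in the image (toward the robot) at (300,232). The tape roll is at (240,66), the cup at (170,279) and the grey drive at upper left. I measure the gear, then move on to the drive.

```bash
cat >> h.py <<'E'
def layer(P,cx,cy,r,z0,z1):
    return (np.hypot(P[...,0]-cx,P[...,1]-cy)<r)&(P[...,2]>z0)&(P[...,2]<z1)
E
python3 - <<'E'
from h import *
f=np.load("pics/w_gear.npz"); c={k:f[k] for k in f}; P=cloud(c,f["d"])
print(onz(c,302,205,.05))
for z0,z1 in((.044,.056),(.008,.02)):
    m=layer(P,.60,-.28,.08,z0,z1); q=P[m][:,:2]; print(m.sum(),cv2.minEnclosingCircle(q.astype(np.float32)),np.median(P[m][:,2]))
go(.558-.03,-.01,.25,0)
p=cv2.imread("pics/w_gear.png"); cv2.imwrite("pics/g1.png",cv2.resize(p[155:260,250:355],None,fx=5,fy=5,interpolation=2))
E
```

```text
[ 0.55049679 -0.26325425  0.05      ]
1462 ((0.541384220123291, -0.2639220058917999), 0.025099171325564384) 0.04968499250242561
2745 ((0.5967780947685242, -0.2748456299304962), 0.07811364531517029) 0.013730054351442977
t1.48 pos [ 0.5408 -0.2751  0.249 ] yaw 14.42 shift [ 0.0537 -0.2599 -0.0009] turn 0.2517 F [ 1.36 -0.74 -0.43] M [ 0.029  0.034 -0.027] open 1.003 grip 0.0
```

View pics/g1.png

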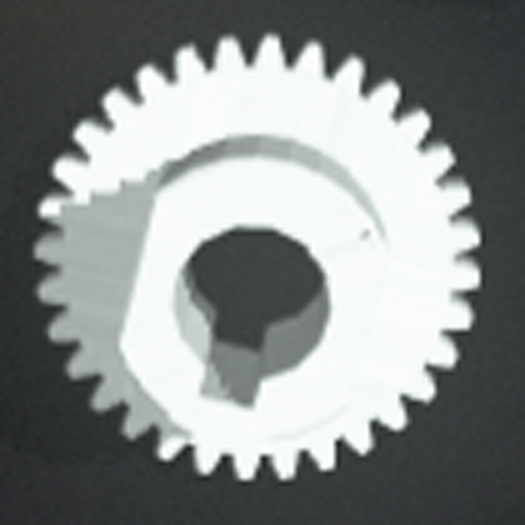

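>>> send_rows:
  plan:
    - [0, 0, 0, 0, 0.06]
    - [0, 0, 0, 0, 0.09]
    - [0, 0, 0, 0, 0.102]
    - [0, -0.004, -0.017, 0.005, 0]
    - [0, -0.007, -0.035, 0.013, 0]
    - [0, -0.007, -0.035, 0.013, 0]
    - [0, -0.007, -0.035, 0.013, 0]
    - [0, -0.007, -0.035, 0.013, 0]
    - [0, -0.007, -0.035, 0.013, 0]
    - [0, -0.007, -0.035, 0.013, 0]
    - [0, -0.007, -0.026, 0.013, 0]
    - [0, 0, -0.012, 0.003, 0]
    - [0, 0, 0, 0, 0]
    - [0, 0, 0, 0, 0]

```text
time_s: 2.65
position: [0.4896, -0.0115, 0.151]
tcp_rot: [[1.0, -0.001, 0.002], [-0.001, -1.0, -0.001], [0.002, 0.001, -1.0]]
force: [1.1, 0.0, 0.4]
opening: 1.001
grasp_force: 0.0
```

```bash
python3 - <<'E'
from h import *
go(.515-.06,.303,.2,0)
c=calibration("wrist"); p,d=capture("wrist"); cv2.imwrite("pics/w_dr.png",p); np.savez("pics/w_dr.npz",d=d,**c)
P=cloud(c,d)
for z0,z1,r in((.086,.093,.03),(.055,.06,.045)):
    m=layer(P,.558,-.01,r,z0,z1); q=P[m][:,:2]; print(m.sum(),cv2.minEnclosingCircle(q.astype(np.float32)),np.median(P[m][:,2]))
m=layer(P,.566,-.01,.1,.042,.048); print(cv2.minAreaRect(P[m][:,:2].astype(np.float32)*1000))
m=layer(P,.558,-.01,.03,.084,.095); v,u=np.where(m); print(u.min(),u.max(),v.min(),v.max())
a,b=int(u.mean()),int(v.mean()); a=max(a,75);b=max(b,75)
cv2.imwrite("pics/d1.png",cv2.resize(p[b-75:b+75,a-75:a+75],None,fx=4,fy=4,interpolation=2)); print(a,b)
E
```

```text
t2.65 pos [ 0.4896 -0.0115  0.151 ] yaw -0.07 shift [-0.0349 -0.3144 -0.0494] turn -0.0012 F [1.11 0.02 0.35] M [-0.04  -0.01   0.045] open 1.001 grip 0.0
1994 ((0.5591154098510742, -0.015591845847666264), 0.013111129403114319) 0.08861233457375035
4364 ((0.5590301752090454, -0.015628911554813385), 0.02606263756752014) 0.05671362412811912
((566.9199829101562, -16.251605987548828), (118.38570404052734, 118.3382339477539), 85.27461242675781)
294 345 111 163
319 135
```

View pics/d1.png

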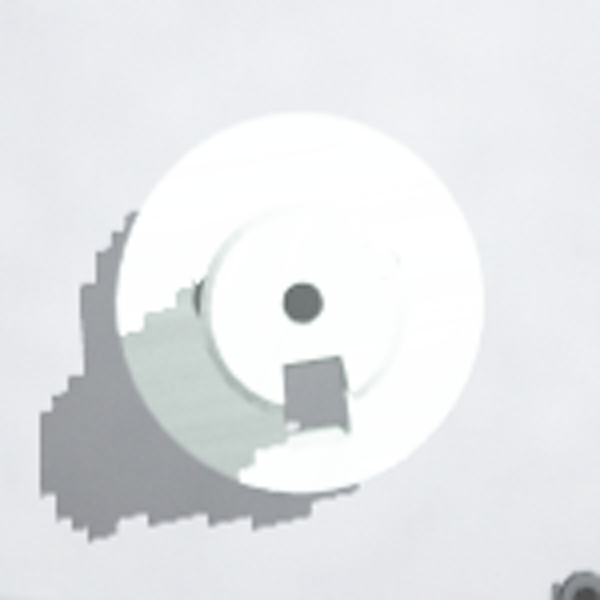

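The crop shows the shaft top (centre at about 302,303) with its slot pointing down and slightly right, floor midpoint (313,360). So the slot is about 10° off -x.

>>> send_rows:
  plan:
    - [0, -0.003, -0.02, -0.003, 0]
    - [0, -0.005, -0.035, -0.003, 0]
    - [0, -0.005, -0.035, -0.003, 0]
    - [0, -0.005, -0.035, -0.003, 0]
    - [0, -0.005, -0.035, -0.003, 0]
    - [0, -0.005, -0.035, -0.003, 0]
    - [0, -0.005, -0.035, 0, 0]
    - [0, -0.005, -0.035, 0, 0]
    - [0, -0.002, -0.032, 0, 0]
    - [0, 0, -0.016, 0, 0]
    - [0, 0, 0, 0, 0]
    - [0, 0, 0, 0, 0]

```text
time_s: 3.7
position: [0.4508, 0.3024, 0.1692]
tcp_rot: [[1.0, -0.001, 0.002], [-0.001, -1.0, 0.0], [0.002, -0.0, -1.0]]
force: [0.0, -1.2, -0.1]
opening: 0.998
grasp_force: 0.0
```

```bash
python3 - <<'E'
from h import *
go(.515,.303,.13,0)
c=calibration("wrist"); p,d=capture("wrist"); cv2.imwrite("pics/w_k.png",p); np.savez("pics/w_k.npz",d=d,**c)
P=cloud(c,d)
m=layer(P,.515,.303,.03,.062,.075); k=P[m]; print(m.sum(),np.nanmedian(k[:,2]),cv2.minAreaRect(k[:,:2].astype(np.float32)*1000),k[:,:2].min(0),k[:,:2].max(0))
m=layer(P,.515,.303,.06,.032,.036); print(m.sum(),cv2.minAreaRect(P[m][:,:2].astype(np.float32)*1000))
a,b=[int(t) for t in np.argwhere(layer(P,.515,.303,.03,.062,.075)).mean(0)]; print(b,a)
cv2.imwrite("pics/k1.png",cv2.resize(p[max(a-75,0):a+75,b-75:b+75],None,fx=4,fy=4,interpolation=2))
# slot angle
f=np.load("pics/w_dr.npz"); c={q:f[q] for q in f}; P=cloud(c,f["d"])
xy=P[...,:2]-[.5591,-.0156]; 
# top-plane rays
vv,uu=np.mgrid[:480,:640]; o=c["xyz"]; r=np.stack([(uu-c["cx"])/c["fx"],(vv-c["cy"])/c["fy"],np.ones_like(uu)],-1)@c["rotation"].T
X=o+r*((.0887-o[2])/r[...,2])[...,None]; xy=X[...,:2]-[.5591,-.0156]; R=np.hypot(xy[...,0],xy[...,1])
m=(R>.0072)&(R<.0108)&(P[...,2]<.084); t=xy[m].mean(0); print("slot",m.sum(),t,np.degrees(np.arctan2(-t[1],-t[0])),cv2.minAreaRect(xy[m].astype(np.float32)*1000))
E
```

```text
t3.70 pos [0.4508 0.3024 0.1692] yaw -0.07 shift [ 0.0641 -0.0007  0.0394] turn -0.0013 F [ 0.04 -1.24 -0.1 ] M [-0.032  0.045  0.015] open 0.998 grip 0.0
235 0.06759007319377797 ((515.5963745117188, 304.8385009765625), (9.99079418182373, 7.961496353149414), 9.664728164672852) [0.51051508 0.3003342 ] [0.52092004 0.30919954]
6840 ((515.5178833007812, 304.8456115722656), (56.11371612548828, 56.11015701293945), 9.872998237609863)
307 145
slot 120 [-0.00856938 -0.00139903] 9.272242309610832 ((-8.541088104248047, -1.3617258071899414), (4.010873794555664, 7.830379962921143), 11.72917366027832)
```

View pics/k1.png

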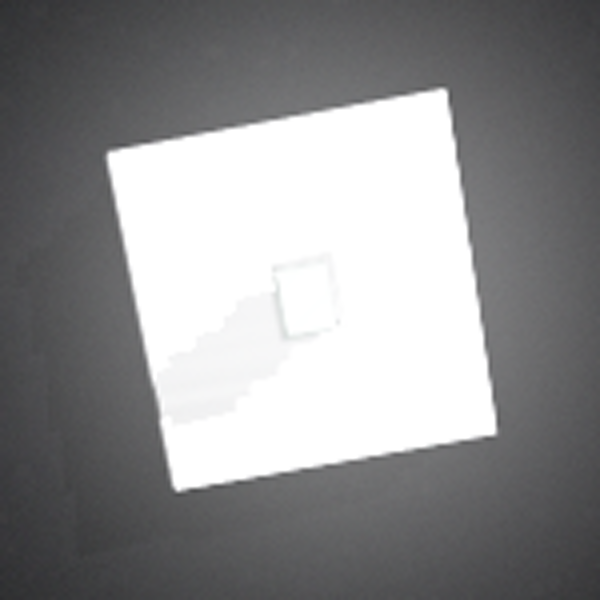

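The crop shows the key top at about (305,297), square with the block. The measured key is at (0.5156, 0.3048) with yaw 9.7°.

>>> send_rows:
  plan:
    - [0, 0, 0, 0, -0.07]
    - [0, 0, 0, 0, -0.1]
    - [0, 0.02, 0.003, 0.005, 0]
    - [0, 0.03, 0.004, 0.013, 0]
    - [120, 0.0143, 0.0016, 0.02, 0]
    - [180, 0, 0, 0.025, 0]
    - [180, 0, 0, 0.02, 0]
    - [180, 0, 0, 0.012, 0]
    - [180, 0, 0, 0.005, 0]
    - [180, 0, 0, 0, 0]
    - [180, 0, 0, 0, 0]
    - [180, 0, 0, 0, 0]

```text
time_s: 4.75
position: [0.5148, 0.3052, 0.0699]
tcp_rot: [[0.986, 0.168, 0.002], [0.168, -0.986, 0.001], [0.002, -0.0, -1.0]]
force: [-0.2, 0.3, -0.3]
opening: 0.477
grasp_force: 0.0
```

```bash
python3 - <<'E'
from h import *
go(.5156,.3048,.069,9.7)
E
```

```text
t4.75 pos [0.5148 0.3052 0.0699] yaw 9.66 shift [0.0007 0.0006 0.0009] turn -0.0008 F [-0.2   0.34 -0.28] M [ 0.015 -0.012  0.034] open 0.477 grip 0.0
```

>>> send_rows:
  plan:
    - [255, 0, 0.0004, 0.0005, 0]
    - [255, 0, 0, 0, 0]
    - [255, 0, 0, 0, 0]
    - [255, 0, 0, 0, 0]
    - [255, 0, 0, 0, 0]
    - [255, 0, 0, 0, 0]
    - [255, 0, 0, 0, 0]
    - [255, 0, 0, 0, 0]
    - [255, 0, 0, 0, 0]
    - [255, 0, 0, 0, 0]
    - [255, 0, 0, 0, 0]
    - [255, 0, 0, 0, 0]

```text
time_s: 5.75
position: [0.514, 0.3049, 0.0683]
tcp_rot: [[0.986, 0.168, 0.0], [0.168, -0.986, 0.0], [0.0, -0.0, -1.0]]
force: [0.5, 1.0, 3.3]
opening: 0.085
grasp_force: 30.0
```

```bash
python3 - <<'E'
from h import *
go(.5156,.3048,.069,9.7)
E
```

```text
t5.75 pos [0.514  0.3049 0.0683] yaw 9.67 shift [ 0.0015  0.0003 -0.0007] turn -0.0006 F [0.46 0.96 3.3 ] M [ 0.107  0.055 -0.007] open 0.085 grip 30.0
```

>>> send_rows:
  plan:
    - [255, 0, 0, -0.005, 0]
    - [255, 0, 0, -0.015, 0]
    - [255, 0, 0, -0.025, 0]
    - [255, 0, 0, -0.025, 0]
    - [255, 0, 0, -0.02, 0]
    - [255, 0, 0, -0.012, 0]
    - [255, 0, 0, -0.003, 0]
    - [255, -0.001, 0.02, 0, 0]
    - [255, -0.002, 0.035, 0, 0]
    - [255, -0.003, 0.035, 0, 0]
    - [255, -0.003, 0.035, 0, 0]
    - [255, -0.003, 0.035, 0, 0]
    - [255, -0.003, 0.035, 0, 0]
    - [255, -0.003, 0.035, 0, 0]
    - [255, -0.003, 0.035, 0, 0]
    - [255, -0.002, 0.035, 0, 0]
    - [255, 0, 0.018, 0, 0]
    - [255, 0, 0.005, 0, 0]
    - [255, 0, 0, 0, 0]
    - [255, 0, 0, 0, 0]

```text
time_s: 7.42
position: [0.5446, -0.0168, 0.1723]
tcp_rot: [[0.986, 0.168, -0.002], [0.168, -0.986, 0.001], [-0.002, -0.001, -1.0]]
force: [-0.3, -0.2, -0.6]
opening: 0.089
grasp_force: 30.0
```

```bash
cat >> h.py <<'E'
def tlocal(P):
    s=read_state(); return (P-s["position"])@s["tcp_rot"]
E
python3 - <<'E'
from h import *
go(.546,-.0177,.17,10)
c=calibration("wrist"); p,d=capture("wrist"); cv2.imwrite("pics/w_h.png",p)
P=cloud(c,d); T=tlocal(P); m=(abs(T[...,0])<.03)&(abs(T[...,1])<.02)&(T[...,2]>.016)&(T[...,2]<.068)
q=T[m]; print(len(q),q.min(0).round(4),q.max(0).round(4))
for a in np.arange(.02,.066,.006):
    w=q[abs(q[:,2]-a)<.003]
    if len(w): print(a.round(3),len(w),w.min(0).round(4),w.max(0).round(4),np.median(w,0).round(4))
m=layer(P,.5591,-.0156,.02,.084,.093); print("shaft",m.sum(),cv2.minEnclosingCircle(P[m][:,:2].astype(np.float32)) if m.sum() else 0)
cv2.imwrite("pics/h1.png",cv2.resize(p[180:330,220:420],None,fx=3,fy=3,interpolation=2))
E
```

```text
t7.42 pos [ 0.5446 -0.0168  0.1723] yaw 9.65 shift [0.0012 0.0011 0.0023] turn -0.0061 F [-0.34 -0.25 -0.63] M [ 0.029 -0.031  0.016] open 0.089 grip 30.0
542 [ 0.006  -0.0029  0.016 ] [0.0073 0.0051 0.0618]
0.02 89 [ 0.006  -0.0025  0.017 ] [0.0072 0.005  0.0229] [0.0066 0.001  0.0199]
0.026 86 [ 0.006  -0.0027  0.023 ] [0.0072 0.0051 0.029 ] [0.0066 0.001  0.0258]
0.032 78 [ 0.0061 -0.0028  0.029 ] [0.0072 0.0051 0.0348] [0.0066 0.0012 0.0316]
0.038 74 [ 0.0061 -0.0029  0.035 ] [0.0073 0.0049 0.041 ] [0.0066 0.001  0.038 ]
0.044 60 [ 0.0061 -0.0025  0.041 ] [0.0072 0.0049 0.047 ] [0.0066 0.0012 0.0442]
0.05 64 [ 0.0061 -0.0026  0.047 ] [0.007  0.0051 0.053 ] [0.0066 0.0015 0.05  ]
0.056 53 [ 0.0063 -0.0027  0.053 ] [0.0071 0.0051 0.059 ] [0.0067 0.001  0.0562]
0.062 17 [ 0.0061 -0.0027  0.0593] [0.0069 0.0047 0.0618] [0.0064 0.001  0.0604]
shaft 1395 ((0.5589412450790405, -0.015563477762043476), 0.013292991556227207)
```

View pics/h1.png

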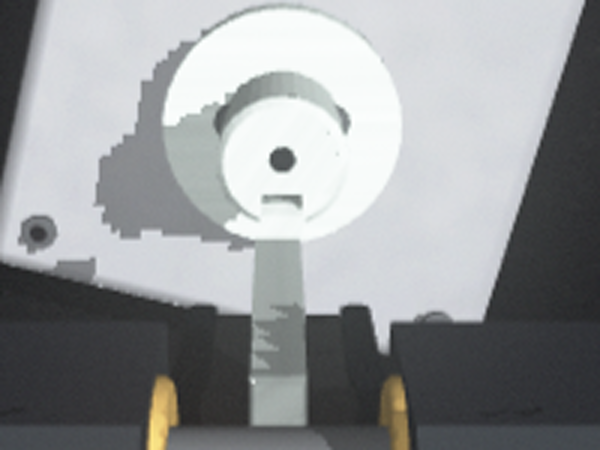

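The crop shows the key hanging straight, lined up with the slot: slot floor at (282,198) directly below the shaft centre (282,158). Radially it sits at about 12.8 mm. I start lowering it gently.

>>> send_rows:
  plan:
    - [255, 0.0007, 0, 0.004, 0]
    - [255, 0, 0, 0.008, 0]
    - [255, 0, 0, 0.004, 0]
    - [255, 0, 0, 0.002, 0]
    - [255, 0, 0, 0.001, 0]
    - [255, 0, 0, 0.001, 0]
    - [255, 0, 0, 0.001, 0]
    - [255, 0, 0, 0.001, 0]
    - [255, 0, 0, 0.001, 0]
    - [255, 0, 0, 0.001, 0]
    - [255, 0, 0, 0, 0]
    - [255, 0, 0, 0, 0]

```text
time_s: 8.47
position: [0.5461, -0.0174, 0.149]
tcp_rot: [[0.986, 0.168, -0.0], [0.168, -0.986, 0.0], [-0.0, -0.0, -1.0]]
force: [-0.2, -0.0, -1.0]
opening: 0.089
grasp_force: 30.0
```

```bash
python3 - <<'E'
from h import *
go(.546,-.0177,.1068,10)
E
```

```text
t8.47 pos [ 0.5461 -0.0174  0.149 ] yaw 9.66 shift [-0.0002  0.0003  0.0422] turn -0.0059 F [-0.24 -0.04 -1.02] M [ 0.053 -0.037 -0.018] open 0.089 grip 30.0
```

>>> send_rows:
  plan:
    - [255, 0, 0, 0.001, 0]
    - [255, 0, 0, 0.001, 0]
    - [255, 0, 0, 0.001, 0]
    - [255, 0, 0, 0.001, 0]
    - [255, 0, 0, 0, 0]
    - [255, 0, 0, 0, 0]

```text
time_s: 8.97
position: [0.5461, -0.0173, 0.1449]
tcp_rot: [[0.986, 0.168, -0.0], [0.168, -0.986, 0.0], [-0.0, -0.0, -1.0]]
force: [-1.0, 0.0, -0.6]
opening: 0.09
grasp_force: 30.0
```

>>> send_rows:
  plan:
    - [255, 0, 0, 0.002, 0]
    - [255, 0, 0, 0.002, 0]
    - [255, 0, 0, 0.002, 0]
    - [255, 0, 0, 0.002, 0]
    - [255, 0, 0, 0.002, 0]
    - [255, 0, 0, 0.002, 0]
    - [255, 0, 0, 0.002, 0]
    - [255, 0, 0, 0.002, 0]
    - [255, 0, 0, 0.002, 0]
    - [255, 0, 0, 0.002, 0]
    - [255, 0, 0, 0.001, 0]
    - [255, 0, 0, 0.001, 0]
    - [255, 0, 0, 0.001, 0]
    - [255, 0, 0, 0, 0]
    - [255, 0, 0, 0, 0]

```text
time_s: 10.22
position: [0.5461, -0.0173, 0.1219]
tcp_rot: [[0.986, 0.168, -0.0], [0.168, -0.986, 0.0], [-0.0, -0.0, -1.0]]
force: [-0.1, 0.3, -0.7]
opening: 0.087
grasp_force: 30.0
```

Free all the way to the collar. Next, the pocket.

>>> send_rows:
  plan:
    - [255, 0, 0, 0.001, 0]
    - [255, 0, 0, 0.001, 0]
    - [255, 0, 0, 0.001, 0]
    - [255, 0, 0, 0.001, 0]
    - [255, 0, 0, 0.001, 0]
    - [255, 0, 0, 0.001, 0]
    - [255, 0, 0, 0, 0]
    - [255, 0, 0, 0, 0]

```text
time_s: 10.88
position: [0.5461, -0.0173, 0.1158]
tcp_rot: [[0.986, 0.168, -0.0], [0.168, -0.986, 0.0], [-0.0, -0.0, -1.0]]
force: [-0.3, 1.5, -0.4]
opening: 0.087
grasp_force: 30.0
```

>>> send_rows:
  plan:
    - [255, 0, 0, 0.001, 0]
    - [255, 0, 0, 0.001, 0]
    - [255, 0, 0, 0.001, 0]
    - [255, 0, 0, 0.001, 0]
    - [255, 0, 0, 0.001, 0]
    - [255, 0, 0, 0.001, 0]
    - [255, 0, 0, 0, 0]
    - [255, 0, 0, 0, 0]

```text
time_s: 11.55
position: [0.546, -0.0173, 0.1098]
tcp_rot: [[0.986, 0.168, -0.0], [0.168, -0.986, 0.0], [-0.0, -0.0, -1.0]]
force: [-0.3, 1.4, -0.7]
opening: 0.083
grasp_force: 30.0
```

>>> send_rows:
  plan:
    - [255, 0, 0, 0.001, 0]
    - [255, 0, 0, 0.001, 0]
    - [255, 0, 0, 0.0005, 0]
    - [255, 0, 0, 0.0005, 0]
    - [255, 0, 0, 0, 0]
    - [255, 0, 0, 0, 0]

```text
time_s: 12.05
position: [0.5461, -0.0173, 0.1072]
tcp_rot: [[0.986, 0.168, -0.0], [0.168, -0.986, 0.0], [-0.0, -0.0, -1.0]]
force: [-1.3, 1.4, 3.4]
opening: 0.085
grasp_force: 30.0
```

>>> send_rows:
  plan:
    - [200, 0, 0, 0, 0]
    - [150, 0, 0, 0, 0]
    - [100, 0, 0, 0, 0]
    - [50, 0, 0, 0, 0]
    - [0, 0, 0, 0, 0]
    - [0, 0, 0, -0.005, 0]
    - [0, 0, 0, -0.015, 0]
    - [0, 0, 0, -0.025, 0]
    - [0, 0, 0, -0.025, 0]
    - [0, -0.02, 0, -0.015, 0]
    - [0, -0.02, 0, -0.005, 0]
    - [0, -0.02, 0, 0, 0]
    - [0, 0, 0, 0, 0]
    - [0, 0, 0, 0, 0]

```text
time_s: 13.22
position: [0.4866, -0.0275, 0.1976]
tcp_rot: [[0.986, 0.167, 0.001], [0.167, -0.986, -0.0], [0.001, 0.0, -1.0]]
force: [0.3, 0.2, 0.7]
opening: 0.981
grasp_force: 0.0
```

```bash
python3 - <<'E'
from h import *
go(.5414,-.2639,.2,1.5)
c=calibration("wrist"); p,d=capture("wrist"); cv2.imwrite("pics/w_kd.png",p)
P=cloud(c,d); T=tlocal(P)
m=layer(P,.546,-.0177,.015,.1,.116); k=P[m]; print(m.sum(),np.median(k[:,2]),cv2.minAreaRect(k[:,:2].astype(np.float32)*1000))
m2=layer(P,.559,-.0156,.02,.084,.093); print("shaft",cv2.minEnclosingCircle(P[m2][:,:2].astype(np.float32)),np.median(P[m2][:,2]))
m=(abs(P[...,2]-.0567)<.003)&layer(P,.559,-.0156,.035,.05,.06); print("collar",cv2.minEnclosingCircle(P[m][:,:2].astype(np.float32)))
print(tlocal(k).mean(0).round(4))
E
```

```text
t13.22 pos [ 0.4866 -0.0275  0.1976] yaw 9.63 shift [ 0.0145  0.2422 -0.0023] turn 0.1418 F [0.34 0.15 0.73] M [-0.009 -0.058 -0.025] open 0.981 grip 0.0
263 0.10657094707384934 ((547.7837524414062, -17.579099655151367), (9.514150619506836, 7.983412742614746), 9.231093406677246)
shaft ((0.5590619444847107, -0.01569552719593048), 0.01302916370332241) 0.08861433471243277
collar ((0.5589894652366638, -0.01571366935968399), 0.02613898552954197)
[ 0.0608 -0.0001  0.0911]
```

Key fully down (top at 0.1066 m) with the slot at about 9.4°. On to a closer look at the gear.

>>> send_rows:
  plan:
    - [0, 0, 0, 0, 0.06]
    - [0, 0, 0, 0, 0.082]
    - [0, -0.002, 0.02, 0, 0]
    - [0, -0.002, 0.035, 0, 0]
    - [0, -0.002, 0.035, 0.005, 0]
    - [0, -0.002, 0.035, 0.005, 0]
    - [0, -0.002, 0.035, 0.01, 0]
    - [0, -0.002, 0.035, 0.01, 0]
    - [0, -0.002, 0.027, 0.007, 0]
    - [0, -0.002, 0.014, 0, 0]
    - [0, 0, 0, 0, 0]
    - [0, 0, 0, 0, 0]

```text
time_s: 14.27
position: [0.4777, -0.2638, 0.1599]
tcp_rot: [[1.0, 0.026, 0.0], [0.026, -1.0, 0.001], [0.0, -0.001, -1.0]]
force: [-0.4, 1.2, 1.1]
opening: 0.999
grasp_force: 0.0
```

```bash
python3 - <<'E'
from h import *
go(.5414,-.2639,.034,1.5)
c=calibration("wrist"); p,d=capture("wrist"); cv2.imwrite("pics/w_g2.png",p)
P=cloud(c,d)
m=layer(P,.5414,-.2639,.03,.046,.054); C,r=cv2.minEnclosingCircle(P[m][:,:2].astype(np.float32)); print(m.sum(),C,r,np.median(P[m][:,2]))
C=np.array(C); vv,uu=np.mgrid[:480,:640]; o=c["xyz"]; q=np.stack([(uu-c["cx"])/c["fx"],(vv-c["cy"])/c["fy"],np.ones_like(uu)],-1)@np.array(c["rotation"]).T
X=o+q*((.0497-o[2])/q[...,2])[...,None]; xy=X[...,:2]-C; R=np.hypot(*np.moveaxis(xy,-1,0))
h=(R>.0148)&(R<.0178)&(P[...,2]<.046)&(xy[...,0]<-.008); t=xy[h].mean(0); print("keyway",h.sum(),t,np.degrees(np.arctan2(-t[1],-t[0])))
b=xy[m]; 
# flats: rotate & minimise y extent
A=np.radians(np.arange(-15,15,.25)); ex=[np.ptp(np.percentile(-np.sin(a)*b[:,0]+np.cos(a)*b[:,1],[1,99])) for a in A]
i=np.argmin(ex); a=A[i]; y=-np.sin(a)*b[:,0]+np.cos(a)*b[:,1]; print("flat yaw",np.degrees(a),ex[i],y.min(),y.max())
cv2.imwrite("pics/x.png",p)
E
```

```text
t14.27 pos [ 0.4777 -0.2638  0.1599] yaw 1.46 shift [0.0637 0.0018 0.1259] turn -0.0007 F [-0.41  1.15  1.11] M [-0.018 -0.036  0.006] open 0.999 grip 0.0
3275 (0.5412390232086182, -0.2636736333370209) 0.025101834908127785 0.0496700573151731
keyway 77 [-1.59744695e-02  9.38145964e-05] -0.33648182401382654
flat yaw -1.25 0.041076063082106665 -0.02102727336307835 0.021127181047643957
```

>>> send_rows:
  plan:
    - [0, 0.02, 0, 0, 0.039]
    - [0, 0.028, -0.0011, 0.005, 0]
    - [0, 0.0155, -0.001, 0.015, 0]
    - [0, 0, 0, 0.028, 0]
    - [0, 0, 0, 0.03, 0]
    - [0, 0, 0, 0.025, 0]
    - [0, 0, 0, 0.015, 0]
    - [0, 0, 0, 0.007, 0]
    - [40, 0, 0, 0.001, 0]
    - [80, 0, 0, 0, 0]
    - [100, 0, 0, 0, 0]
    - [110, 0, 0, 0, 0]
    - [110, 0, 0, 0, 0]

```text
time_s: 15.4
position: [0.5416, -0.2621, 0.0354]
tcp_rot: [[1.0, -0.012, 0.002], [-0.012, -1.0, -0.001], [0.002, 0.001, -1.0]]
force: [0.1, -0.0, 0.3]
opening: 0.708
grasp_force: 0.0
```

>>> send_rows:
  plan:
    - [130, 0, 0, 0, 0]
    - [150, 0, 0, 0, 0]
    - [255, 0, 0, 0, 0]
    - [255, 0, 0, 0, 0]
    - [255, 0, 0, 0, 0]
    - [255, 0, 0, 0, 0]
    - [255, 0, 0, 0, 0]
    - [255, 0, 0, 0, 0]

```text
time_s: 16.07
position: [0.541, -0.2622, 0.0344]
tcp_rot: [[1.0, -0.012, 0.0], [-0.012, -1.0, -0.001], [0.0, 0.001, -1.0]]
force: [-2.0, -2.3, 5.7]
opening: 0.482
grasp_force: 30.0
```

```bash
python3 - <<'E'
from h import *
go(.5412,-.2626,.034,-.8)
E
```

```text
t16.07 pos [ 0.541  -0.2622  0.0344] yaw -0.70 shift [0.0002 0.0004 0.0004] turn 0.0018 F [-1.96 -2.29  5.66] M [-0.25   0.251  0.023] open 0.482 grip 30.0
```

>>> send_rows:
  plan:
    - [255, 0, 0, -0.005, 0]
    - [255, 0, 0, -0.015, 0]
    - [255, 0, 0, -0.03, 0]
    - [255, 0, 0, -0.035, 0]
    - [255, 0, 0, -0.03, 0]
    - [255, 0.001, -0.01, -0.018, 0]
    - [255, 0.002, -0.02, -0.007, 0]
    - [255, 0.002, -0.035, 0, 0]
    - [255, 0.002, -0.035, 0, 0]
    - [255, 0.002, -0.035, 0, -0.05]
    - [255, 0.002, -0.035, 0, -0.05]
    - [255, 0.002, -0.035, 0, -0.05]
    - [255, 0.002, -0.025, 0, -0.026]
    - [255, 0, -0.01, 0, 0]
    - [255, 0, 0, 0, 0]
    - [255, 0, 0, 0, 0]

```text
time_s: 17.4
position: [0.5477, -0.0217, 0.1736]
tcp_rot: [[0.986, 0.164, -0.001], [0.164, -0.986, -0.0], [-0.001, 0.0, -1.0]]
force: [-0.0, -0.1, -1.9]
opening: 0.478
grasp_force: 30.0
```

```bash
python3 - <<'E'
from h import *
go(.559,-.015,.17,9.4)
c=calibration("wrist"); p,d=capture("wrist"); cv2.imwrite("pics/w_gh.png",p)
P=cloud(c,d); T=tlocal(P)
for z0,z1 in((-.02,-.012),(.016,.024)):
    m=(np.hypot(T[...,0],T[...,1])<.048)&(T[...,2]>z0)&(T[...,2]<z1); q=T[m]; print(z0,m.sum(),q.min(0).round(4) if len(q) else 0,q.max(0).round(4) if len(q) else 0)
cv2.imwrite("pics/gh1.png",cv2.resize(p[100:400,140:500],None,fx=2,fy=2,interpolation=2))
E
```

```text
t17.40 pos [ 0.5477 -0.0217  0.1736] yaw 9.44 shift [ 0.0122 -0.0047  0.0036] turn 0.0007 F [-0.05 -0.11 -1.87] M [-0.018  0.031  0.001] open 0.478 grip 30.0
-0.02 7594 [-0.0237 -0.033  -0.02  ] [ 0.0254  0.032  -0.012 ]
0.016 7911 [-0.0112 -0.0423  0.016 ] [0.0423 0.0415 0.024 ]
```

View pics/gh1.png

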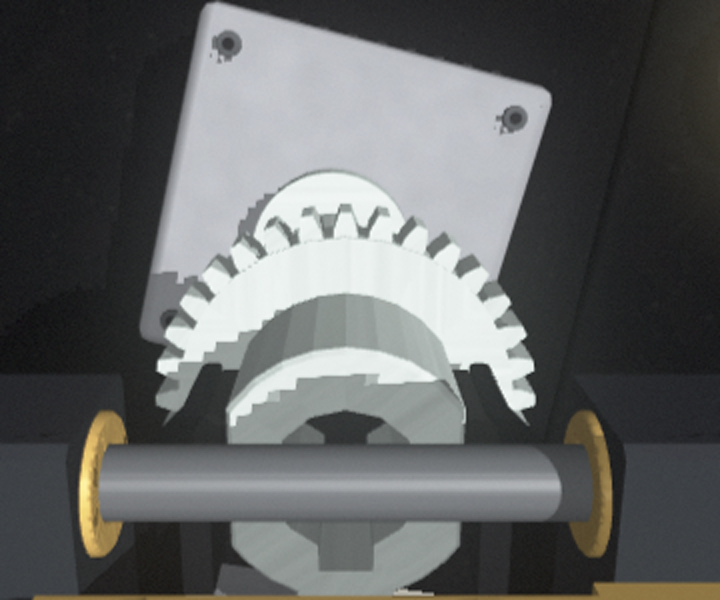

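The crop shows the gear held level, keyway at (345,545) facing straight down the image, and the collar's back arc at (330,175). I compare gear and collar in this same picture.

```bash
python3 - <<'E'
from h import *
from scipy.optimize import least_squares
go(.559,-.015,.17,9.4)
c=calibration("wrist"); p,d=capture("wrist"); P=cloud(c,d); T=tlocal(P)
def arc(m,r,x0,y0,w):
    q=T[m]; pts=[]
    for y in np.arange(y0-w,y0+w,.001):
        s=q[abs(q[:,1]-y)<.0005]
        if len(s): pts.append(s[s[:,0].argmax(),:2])
    pts=np.array(pts); f=least_squares(lambda k:np.hypot(*(pts-k).T)-r,[x0,y0],loss="soft_l1",f_scale=.0005); print(len(pts),f.x.round(4),np.abs(f.fun).mean().round(5))
arc((abs(T[...,1])<.02)&(T[...,0]>0)&(abs(T[...,0])<.03)&(abs(T[...,2]+.016)<.003),.0251,0,0,.016)
arc(layer(P,.559,-.0157,.035,.0545,.059),.0261,.012,-.005,.014)
s=read_state(); print(((np.array([.559,-.0157,.05])-s["position"])@s["tcp_rot"]).round(4))
E
```

```text
t17.45 pos [ 0.5482 -0.0226  0.1738] yaw 9.36 shift [ 0.0119 -0.0057  0.0038] turn -0.0007 F [-0.01  0.   -1.48] M [0.028 0.023 0.01 ] open 0.480 grip 30.0
32 [ 0.0003 -0.    ] 0.0001
28 [ 0.0114 -0.0058] 0.00012
[ 0.0117 -0.0057  0.1239]
```

>>> send_rows:
  plan:
    - [255, 0.0056, -0.0029, 0, 0]
    - [255, 0.0056, -0.0029, 0, 0]
    - [255, 0, 0, 0.005, 0]
    - [255, 0, 0, 0.01, 0]
    - [255, 0, 0, 0.008, 0]
    - [255, 0, 0, 0.004, 0]
    - [255, 0, 0, 0, 0]
    - [255, 0, 0, 0, 0]

```text
time_s: 18.17
position: [0.5576, -0.0142, 0.1463]
tcp_rot: [[0.987, 0.163, -0.002], [0.163, -0.987, 0.0], [-0.001, -0.001, -1.0]]
force: [-0.0, -0.5, -1.8]
opening: 0.48
grasp_force: 30.0
```

```bash
python3 - <<'E'
from h import *
from scipy.optimize import least_squares
go(.559,-.015,.17,9.4)
c=calibration("wrist"); p,d=capture("wrist"); P=cloud(c,d); T=tlocal(P)
def arc(m,r,x0,y0,w):
    q=T[m]; pts=[]
    for y in np.arange(y0-w,y0+w,.001):
        s=q[abs(q[:,1]-y)<.0005]
        if len(s): pts.append(s[s[:,0].argmax(),:2])
    pts=np.array(pts); f=least_squares(lambda k:np.hypot(*(pts-k).T)-r,[x0,y0],loss="soft_l1",f_scale=.0005); print(len(pts),f.x.round(4),np.abs(f.fun).mean().round(5))
arc((abs(T[...,1])<.02)&(T[...,0]>0)&(abs(T[...,0])<.03)&(abs(T[...,2]+.016)<.003),.0251,0,0,.016)
q=P[layer(P,.567,-.0163,.1,.042,.048)&(P[...,0]>.59)]; t=(q-read_state()["position"])@read_state()["tcp_rot"]
# far edge of drive box, at +68 mm along drive x (yaw -4.73)
e=np.radians(-4.73); u=(q[:,0]-.559)*np.cos(e)+(q[:,1]+.0157)*np.sin(e); v=-(q[:,0]-.559)*np.sin(e)+(q[:,1]+.0157)*np.cos(e); print(np.percentile(u,99.5),v.min(),v.max())
s=layer(P,.559,-.0157,.035,.0545,.059); print("collar px",s.sum())
if s.sum()>100: arc(s,.0261,0,0,.008)
E
```

```text
t18.17 pos [ 0.5576 -0.0142  0.1463] yaw 9.38 shift [ 0.0012  0.0009 -0.0237] turn -0.0004 F [-0.03 -0.5  -1.83] M [-0.045 -0.013 -0.003] open 0.480 grip 30.0
32 [0.     0.0006] 0.00011
0.06690678023518087 -0.05899364069959839 0.059605657813371266
collar px 19
```

```bash
cat > g.py <<'E'
from h import *
from scipy.optimize import least_squares
def fit(zt,N=8):
    out=[];e=np.radians(-4.73);E=np.array([[np.cos(e),np.sin(e)],[-np.sin(e),np.cos(e)]])
    psi=np.radians(9.4);K=np.array([[np.cos(psi),np.sin(psi)],[np.sin(psi),-np.cos(psi)]])
    for _ in range(N):
        c=calibration("wrist"); p,d=capture("wrist"); P=cloud(c,d)
        m=layer(P,.559,-.0157,.03,zt-.004,zt+.004); q=(P[m][:,:2]-[.559,-.0157])@K.T
        pts=[]
        for y in np.arange(-.015,.0151,.001):
            s=q[(abs(q[:,1]-y)<.0005)&(q[:,0]>.01)]
            if len(s): pts.append(s[s[:,0].argmax()])
        pts=np.array(pts); g=least_squares(lambda k:np.hypot(*(pts-k).T)-.0251,[0,0],loss="soft_l1",f_scale=.0005).x
        w=(P[layer(P,.567,-.0163,.1,.042,.048)&(P[...,0]>.6)][:,:2]-[.559,-.0157])@E.T
        dr=K@E.T@np.array([np.percentile(w[:,0],99.5)-.0672,(w[:,1].min()+w[:,1].max())/2])
        out.append(np.r_[g,dr])
    o=np.array(out); print("gear axis, drive shift (tool x,y mm):",(o.mean(0)*1e3).round(2),(o.std(0)*1e3).round(2),"-> shift needed",((o[:,2:]-o[:,:2]).mean(0)*1e3).round(2))
E
python3 -c "
from g import *
fit(.162)"
```

```text
gear axis, drive shift (tool x,y mm): [ 0.01 -0.89 -0.09 -0.32] [0.13 0.08 0.03 0.07] -> shift needed [-0.1   0.57]
```

>>> send_rows:
  plan:
    - [255, 0, 0.0004, 0.001, 0]
    - [255, 0, 0, 0.001, 0]
    - [255, 0, 0, 0.001, 0]
    - [255, 0, 0, 0.001, 0]
    - [255, 0, 0, 0.001, 0]
    - [255, 0, 0, 0.001, 0]
    - [255, 0, 0, 0.001, 0]
    - [255, 0, 0, 0, 0]
    - [255, 0, 0, 0, 0]

```text
time_s: 19.37
position: [0.5581, -0.0146, 0.1399]
tcp_rot: [[0.987, 0.163, -0.0], [0.163, -0.987, 0.0], [-0.0, -0.0, -1.0]]
force: [-0.6, -0.1, -1.5]
opening: 0.48
grasp_force: 30.0
```

>>> send_rows:
  plan:
    - [255, 0, 0, 0.001, 0]
    - [255, 0, 0, 0.001, 0]
    - [255, 0, 0, 0.001, 0]
    - [255, 0, 0, 0.001, 0]
    - [255, 0, 0, 0.001, 0]
    - [255, 0, 0, 0, 0]
    - [255, 0, 0, 0, 0]

```text
time_s: 19.95
position: [0.5581, -0.0147, 0.135]
tcp_rot: [[0.987, 0.163, -0.0], [0.163, -0.987, 0.0], [-0.0, -0.0, -1.0]]
force: [-0.2, 0.3, -2.2]
opening: 0.478
grasp_force: 30.0
```

>>> send_rows:
  plan:
    - [255, 0, 0, 0.002, 0]
    - [255, 0, 0, 0.002, 0]
    - [255, 0, 0, 0.002, 0]
    - [255, 0, 0, 0.002, 0]
    - [255, 0, 0, 0.001, 0]
    - [255, 0, 0, 0.001, 0]
    - [255, 0, 0, 0.001, 0]
    - [255, 0, 0, 0.001, 0]
    - [255, 0, 0, 0, 0]
    - [255, 0, 0, 0, 0]

```text
time_s: 20.78
position: [0.5582, -0.0147, 0.123]
tcp_rot: [[0.987, 0.163, -0.0], [0.163, -0.987, 0.0], [-0.0, -0.0, -1.0]]
force: [-0.1, -0.8, -2.2]
opening: 0.478
grasp_force: 30.0
```

>>> send_rows:
  plan:
    - [255, 0, 0, 0.001, 0]
    - [255, 0, 0, 0.001, 0]
    - [255, 0, 0, 0.001, 0]
    - [255, 0, 0, 0.001, 0]
    - [255, 0, 0, 0, 0]
    - [255, 0, 0, 0, 0]

```text
time_s: 21.28
position: [0.5582, -0.0146, 0.119]
tcp_rot: [[0.987, 0.163, -0.0], [0.163, -0.987, 0.0], [-0.0, -0.0, -1.0]]
force: [-0.4, 0.2, -3.2]
opening: 0.479
grasp_force: 30.0
```

>>> send_rows:
  plan:
    - [255, 0, 0, 0.001, 0]
    - [255, 0, 0, 0.001, 0]
    - [255, 0, 0, 0.001, 0]
    - [255, 0, 0, 0.001, 0]
    - [255, 0, 0, 0.001, 0]
    - [255, 0, 0, 0.001, 0]
    - [255, 0, 0, 0.001, 0]
    - [255, 0, 0, 0.001, 0]
    - [255, 0, 0, 0, 0]

```text
time_s: 22.03
position: [0.5583, -0.0147, 0.1109]
tcp_rot: [[0.987, 0.163, 0.0], [0.163, -0.987, -0.0], [0.0, 0.0, -1.0]]
force: [1.3, -0.3, -2.9]
opening: 0.485
grasp_force: 30.0
```

>>> send_rows:
  plan:
    - [255, 0, 0, 0.001, 0]
    - [255, 0, 0, 0.001, 0]
    - [255, 0, 0, 0.001, 0]
    - [255, 0, 0, 0.001, 0]
    - [255, 0, 0, 0.001, 0]
    - [255, 0, 0, 0.001, 0]
    - [255, 0, 0, 0.001, 0]
    - [255, 0, 0, 0.001, 0]
    - [255, 0, 0, 0, 0]

```text
time_s: 22.78
position: [0.5583, -0.0147, 0.1029]
tcp_rot: [[0.987, 0.163, 0.0], [0.163, -0.987, -0.0], [0.0, 0.0, -1.0]]
force: [1.8, -1.1, -3.5]
opening: 0.481
grasp_force: 30.0
```

>>> send_rows:
  plan:
    - [255, 0, 0, 0.001, 0]
    - [255, 0, 0, 0.001, 0]
    - [255, 0, 0, 0.001, 0]
    - [255, 0, 0, 0, 0]

```text
time_s: 23.12
position: [0.5583, -0.0147, 0.0999]
tcp_rot: [[0.987, 0.163, 0.0], [0.163, -0.987, -0.0], [0.0, 0.0, -1.0]]
force: [0.9, -1.2, -2.4]
opening: 0.481
grasp_force: 30.0
```

>>> send_rows:
  plan:
    - [255, 0, 0, 0.001, 0]
    - [255, 0, 0, 0.001, 0]
    - [255, 0, 0, 0, 0]

```text
time_s: 23.37
position: [0.5584, -0.0149, 0.098]
tcp_rot: [[0.987, 0.163, 0.001], [0.163, -0.987, -0.0], [0.0, 0.001, -1.0]]
force: [1.5, -2.0, -2.0]
opening: 0.48
grasp_force: 30.0
```

```bash
python3 -c "
from h import *
go(.559,-.015,.091,9.4)"
```

```text
t23.37 pos [ 0.5584 -0.0149  0.098 ] yaw 9.40 shift [0.0005 0.0002 0.007 ] turn -0.0 F [ 1.47 -1.96 -2.01] M [-0.273 -0.242  0.005] open 0.480 grip 30.0
```

>>> send_rows:
  plan:
    - [255, 0, 0, 0.001, 0]
    - [255, 0, 0, 0.001, 0]
    - [255, 0, 0, 0.001, 0]
    - [255, 0, 0, 0, 0]

```text
time_s: 23.7
position: [0.5589, -0.0148, 0.0952]
tcp_rot: [[0.987, 0.163, 0.002], [0.163, -0.987, -0.0], [0.002, 0.001, -1.0]]
force: [2.4, -0.6, 0.0]
opening: 0.48
grasp_force: 30.0
```

>>> send_rows:
  plan:
    - [255, 0, 0, 0.001, 0]
    - [255, 0, 0, 0.001, 0]
    - [255, 0, 0, 0.001, 0]
    - [255, 0, 0, 0, 0]
    - [255, 0, 0, 0, 0]

```text
time_s: 24.12
position: [0.5587, -0.0147, 0.0917]
tcp_rot: [[0.987, 0.163, 0.001], [0.163, -0.987, 0.0], [0.001, 0.0, -1.0]]
force: [4.0, -0.8, -2.7]
opening: 0.477
grasp_force: 30.0
```

```bash
python3 -c "
from h import *
go(.559,-.015,.091,9.4)
c=calibration('wrist');p,d=capture('wrist');P=cloud(c,d);T=tlocal(P)
m=(abs(T[...,0]-.02)<.006)&(abs(T[...,1])<.012)&(T[...,2]<0)&(T[...,2]>-.03); print('boss top z',np.median(P[m][:,2]),'tool z',np.median(T[m][:,2]))"
```

```text
t24.12 pos [ 0.5587 -0.0147  0.0917] yaw 9.38 shift [0.0002 0.0004 0.0007] turn -0.0004 F [ 3.99 -0.76 -2.66] M [-0.026 -0.841  0.08 ] open 0.477 grip 30.0
boss top z 0.10667415052050773 tool z -0.014929285821533356
```

>>> send_rows:
  plan:
    - [255, 0.0003, 0, 0.0005, 0]
    - [255, 0, 0, 0.0005, 0]
    - [255, 0, 0, 0, 0]
    - [255, 0, 0, 0, 0]

```text
time_s: 24.5
position: [0.5588, -0.0146, 0.0914]
tcp_rot: [[0.987, 0.163, 0.001], [0.163, -0.987, -0.0], [0.001, 0.0, -1.0]]
force: [3.7, -0.7, 3.0]
opening: 0.48
grasp_force: 30.0
```

>>> send_rows:
  plan:
    - [255, 0, 0, 0.0005, 0]
    - [255, 0, 0, 0.0005, 0]
    - [255, 0, 0, 0, 0]
    - [255, 0, 0, 0, 0]

```text
time_s: 24.83
position: [0.5588, -0.0147, 0.0914]
tcp_rot: [[0.987, 0.163, 0.001], [0.163, -0.987, -0.0], [0.001, 0.0, -1.0]]
force: [2.0, -0.9, 9.6]
opening: 0.478
grasp_force: 30.0
```

It sits on the collar: 12 N of press and no further motion. I release, retreat and check.

>>> send_rows:
  plan:
    - [120, 0, 0, -0.0005, 0]
    - [100, 0, 0, 0, 0]
    - [60, 0, 0, 0, 0]
    - [0, 0, 0, 0, 0]
    - [0, 0, 0, 0, 0]
    - [0, 0, 0, -0.005, 0]
    - [0, 0, 0, -0.015, 0]
    - [0, 0, 0, -0.03, 0]
    - [0, 0, 0, -0.03, 0]
    - [0, -0.02, 0, -0.02, 0]
    - [0, -0.02, 0, -0.01, 0]
    - [0, -0.02, 0, 0, 0]
    - [0, 0, 0, 0, 0]
    - [0, 0, 0, 0, 0]

```text
time_s: 26.0
position: [0.4986, -0.0243, 0.201]
tcp_rot: [[0.987, 0.162, 0.0], [0.162, -0.987, 0.0], [0.0, -0.0, -1.0]]
force: [0.1, -0.2, 0.4]
opening: 0.999
grasp_force: 0.0
```

```bash
python3 - <<'E'
from h import *
go(.5,0,.2,9.4)
c=calibration("wrist"); p,d=capture("wrist"); P=cloud(c,d)
m=layer(P,.559,-.0157,.03,.1,.113); C,r=cv2.minEnclosingCircle(P[m][:,:2].astype(np.float32)); print(C,r,np.percentile(P[m][:,2],[5,50,95]))
a=P[m]; A=np.c_[a[:,:2]-C,np.ones(len(a))]; print("tilt/height",np.linalg.lstsq(A,a[:,2],rcond=None)[0].round(4))
m=layer(P,.559,-.0157,.045,.066,.076); print("disc top",np.median(P[m][:,2]),m.sum())
b,a=[int(t) for t in np.argwhere(layer(P,.559,-.0157,.03,.1,.113)).mean(0)]
b=max(b,80); cv2.imwrite("pics/fin.png",cv2.resize(p[b-80:b+80,a-100:a+100],None,fx=3,fy=3,interpolation=2))
E
```

```text
t26.00 pos [ 0.4986 -0.0243  0.201 ] yaw 9.34 shift [ 0.0053 -0.0238  0.001 ] turn -0.001 F [ 0.1  -0.2   0.39] M [ 0.05  -0.055 -0.052] open 0.999 grip 0.0
(0.5593438148498535, -0.015554768964648247) 0.025049328804016113 [0.10531542 0.10666661 0.10783378]
tilt/height [ 0.0044 -0.0009  0.1066]
disc top 0.0705559404896387 6055
```

View pics/fin.png

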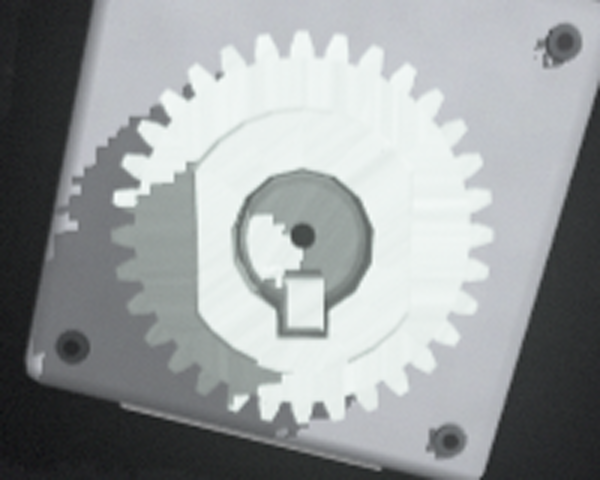

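The picture shows the gear concentric on the shaft (302,235), with the key at (305,303) inside the keyway. The gear top is at 0.1066 m, level with the key, and lies flat.

```bash
python3 -c "
from rig import hand_in; print(hand_in())"
```

```text
the job is handed in; nothing more can be done
None
```

The key is fully down in the slot and released, and the gear is pressed home flat on the collar, with force readings between moves of about 3 N on the key and 10 N on the gear; the job is handed in at 26 s, with the bystanders left untouched.

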